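# Hold the touchstone in the corner of its rest

## Robot

A 6-joint arm with a two-finger parallel gripper is mounted at the origin on the work surface. World frame = base frame: x ahead of the robot, y to its left, z up, the work surface at z = 0. Lengths are in m, angles in rad, forces in N, time in s.
With the tool pointing down it reaches from about 0.35 to 0.875 m from the base axis. Payload 4.2 kg.
Tool frame: the origin (TCP) lies midway between the tips of the shut fingers; the grasp point (between the pads) lies 19 mm behind it; z points along the fingers, y is the line along which they close (so a half turn about z gives the same grasp; the last joint's range is limited). The gripper opens to 85 mm and grips with 20 to 120 N. Pads are 22 mm wide; open, the fingers measure 114 mm over their backs; the gripper's body (76 mm by 85 mm) begins 54 mm behind the grasp point. The pads swing forward as they close: fully open they stand 13 mm farther back than shut.
Start: joints at [1.594, 0.385, 0.008, 0, -1.194, -0.259], TCP at [0.146, 0.608, 0.231] pointing down, gripper open.
Joint ranges: [-3.14, 3.14], [-1.21, 2.06], [-1.07, 1.41], [-3.16, 2.05], [-2.99, -0.16], [-3.1, 3.1]. Speed limits (rad/s): [2.79, 2.79, 3.14, 3.14, 3.14, 3.14].

## Interface

Orientations are given as [roll, pitch, yaw] about the fixed x, y, z axes, in that order (R = Rz(yaw) Ry(pitch) Rx(roll)).
In Python, from workcell import r, eyes, ticket, finder gives the robot as it stands.
- The arm moves only by the tool step_arm, never from a script. Its argument "rows" is text: rows parted by semicolons, each of 7 numbers parted by spaces: the turn, a rotation vector about the tool's x, y, z as a fraction of full scale, then the shift along the tool's x, y, z as a fraction of full scale, then the gripper command: -1 is shut, 1 is fully open, values between are in proportion. In form: rx ry rz dx dy dz fingers; .... A call has 1 to 10 rows; each row is the pose to reach, as a shift and turn from the pose commanded when the call began, along the tool's axes at that moment; what a row does not reach only later rows make up. Full scale, the value 1, is 0.5 m for a shift and 30 degrees for a turn. A row lasts 1/10 s, in which the tool goes at most 50 mm and 8.59 degrees, less where a joint would pass 70% of its speed; a pose out of reach is approached as far as the arm can. A call with a number of a shift or a turn outside -1 to 1 is refused whole. A call with a gripper value outside its range is refused whole. The fingers move at their own pace and stop on an object; "squeeze" is the grip in N (left out, the last holds). Time passes only in rows, so rows that repeat a pose let the fingers close. It gives the time, the measured TCP pose, the force, the opening and the grip force at its end, in the units of the state.
- r.sense(): the state, without advancing time (a new reading comes with each control period).
- eyes.camera(name): name is "scene" or "top"; returns (picture, depth): 420x560x3 uint8, red, green, blue; 420x560 float32, m along the optical axis (not along the pixel's ray), 0 where there is no reading.
- eyes.camera_model(name): a dict with "fx", "fy", "cx", "cy" (pixels), "rvec" (rotation vector, rad) and "tvec" (3), from world to camera coordinates, as OpenCV has them. Camera axes: x right, y down, z forward; pixel columns grow to the right and rows downward; lengths in m; the calibration is good to about 2 mm. A picture is of the moment at which its call begins. camera_model takes no time and is no camera call.
- ticket.job_done(): hands the job in; it is judged then, once.
Trained networks look in the newest picture that a camera, given by its name, has taken for a name from the list of things; names that differ only in an ending like _2 or _b are one class to them, and where a whole thing is asked for, a point or a joint stands for the part that bears it (a point fixed in the world has none). Each returns a list of dicts, best first, with "conf" (0 to 1); they miss things now and then, are a little off and sometimes report something else, mostly with a low value. They report only what shows in the picture. A call takes as long as a camera call. They do not tell look-alikes from the thing itself.
- finder.outline_of(camera, thing): "region" (420x560 bool, what is visible of it) and "centre" ([column, row] in pixels, amid what is visible of it).
- finder.mark_of(camera, thing): "centre" ([column, row] in pixels: a listed point, or the origin of a listed thing).
The state is a dict: "time_s": time; "joint_pos": joint angles; "joint_velocities": joint speeds; "tau": joint torques, N m; "position": TCP position; "eef_rot": TCP orientation; "ft_force": force on the tool from outside, world axes, zero at the start; "ft_torque": the same for the moment, N m; "grip_width": opening from 0.0 (shut) to 1.0 (fully open); "grasp_force": force on a finger pad.
Only numpy, scipy, OpenCV 4.12 (cv2) and the standard library are available. Lean on these libraries where they do the work, as an engineer would, in place of code of your own. Each camera call takes 0.05 s, during which the arm holds its last target. There are 200 camera calls.

## Task

Pick the black touchstone up off its paper, set it down gently, streaked face up, in the white stone rest with its long side along the long steel fence, and press it home into the corner so that it sits flat and touches the long fence and the short stop at once. Finish while still holding it pressed firmly against both, gripping only the half farther from the short stop so that the half beside the stop stays free for the assayer to rub gold on. Leave the ring, the touch needles and the acid bottle undisturbed.

Things in the scene. Friction and masses are not known exactly. Their poses are not given: they have to be found in the camera images.
- touchstone: Hard black block 110 x 50 x 30 mm (long, wide, high), 0.34 to 0.52 kg, four thin pale streaks on top near one end (either end may go to the stop). Origin at the centre of its underside; x along it, y across its width, z up. Lies flat, streaked face up, on a thin flat white paper (no obstacle). Grip it across its 50 mm width.
- stone_rest: White plastic board 150 x 90 mm, top 12 mm above the bench, fixed. Origin on the bench under its centre; x along the board to the short stop, y to the long fence, z up. Inner face of the long fence at y = +30 mm, of the short stop at x = +62 mm; -x and -y sides open. A seated stone has its origin at x +7, y +5, z +12 mm, length along x; its half away from the stop is below x = +7 mm.
- long_fence: Steel strip 104 mm long (along the rest's x), 12 mm wide, 7 mm high, fixed on the board: its top is 19 mm above the bench, 23 mm below the top of a seated stone. Origin at the centre of its underside, at x 0, y +36, z +12 mm of the rest; axes as the rest.
- short_stop: Steel bar 60 mm long (along the rest's y), 12 mm wide, 18 mm high (top 30 mm above the bench, 12 mm below the top of a seated stone), fixed on the board square to the long fence. Origin at the centre of its underside, at x = +68, y = -10, z = +12 mm of the rest; axes as the rest. The polished stone slides easily (friction about 0.3) on board, fence and stop.
- gold_ring: A gold ring, 22 mm across and 5 mm high, lying loose on the paper beyond one end of the touchstone, 27 mm or more from that end. Leave it. Origin at the centre of its underside.
- needle_1: A touch needle: a flat brass strip 78 x 9 x 2.5 mm with a gold tip, lying loose on the black mat. Leave it. Origin on its underside, 38 mm from the blunt end; x along it to the tip.
- needle_2: A second touch needle like the first, beside it. Leave it.
- acid_bottle: A glass dropping bottle, 46 mm across, 120 mm high with its red collar and black rubber bulb, standing loose on the far part of the mat. Leave it. Origin at the centre of its underside.
Mind the look-alikes: they are no part of the job. Leave any orange look-alike of the touchstone alone. Several things look just like the stone_rest: the one meant starts nearest to the robot's base.

How it is judged:
By the outcome, as a careful person would: the job done as asked, in the order asked, and still so for the second after the job is handed in, while the arm keeps its last pose, push and grip.
It also fails if it takes over 61 s, if anything falls off the work surface, if the arm or the gripper's body presses on something with over 40 N, if the wrist force passes 120 N, or if a joint passes its speed limit or range.

## Working session

There is one attempt and no reset: what is moved stays moved. The work goes in short steps, Python scripts to look and compute and a tool call to move; the robot and the scene stay as the last step left them, time stands still between calls to the robot, and variables do not carry over. Pictures are saved under pics/ and viewed, at most 10 in all, crops included, and the job is handed in when it is done.

Besides the shell and the picture viewer there is one more tool, called after "Call:" as a command line: name --argument value ..., lists and objects as JSON in quotes. step_arm: Moves the arm, as the interface text tells. Shift numbers are shares of 0.5 m and turn numbers shares of 30 degrees, none past 1 either way. Its arguments: {"type":"object","properties":{"rows":{"type":"string"},"squeeze":{"type":"number"}},"required":["rows"]}

```bash
mkdir -p pics; ls
python3 - <<'E'
from workcell import r, eyes, ticket, finder
import cv2, numpy as np
s=r.sense(); print(s)
ims=[]
for c in("scene","top"):
    p,d=eyes.camera(c); m=eyes.camera_model(c); print(c,m)
    cv2.imwrite(f"pics/{c}0.png",p[...,::-1])
    R=cv2.Rodrigues(np.array(m["rvec"],float))[0];t=np.array(m["tvec"]).ravel()
    for th in("touchstone","stone_rest","gold_ring","needle_1","acid_bottle"):
        for o in finder.outline_of(c,th)[:6]:
            g=o["region"]&(d>0); z=d[g]; v,u=np.nonzero(g)
            P=np.c_[(u-m["cx"])/m["fx"]*z,(v-m["cy"])/m["fy"]*z,z]
            W=(P-t)@R
            print(c,th,round(o["conf"],2),np.round(o["centre"],0),g.sum(),np.round(np.median(W,0),3) if len(W) else None)
E
```

```text
pics
{'time_s': 0.0, 'joint_pos': array([ 1.59357880e+00,  3.85576840e-01,  6.62068529e-03, -5.14462982e-04,
       -1.19399712e+00, -2.58588601e-01]), 'joint_velocities': array([ 0.00040709,  0.00040585,  0.00078797,  0.0002547 ,  0.00043997,
       -0.00069201]), 'tau': array([ 5.20794492e-04, -3.92286122e+01,  1.88404602e+01,  4.18648392e+00,
       -4.60652547e-03,  2.60672124e-06]), 'position': array([0.14586453, 0.60713707, 0.23020503]), 'eef_rot': array([ 3.13938516e+00, -8.95056966e-05, -2.35995839e-01]), 'ft_force': array([-0.43175061, -0.67746511,  0.58890073]), 'ft_torque': array([ 0.01461172, -0.00382091, -0.01134295]), 'grasp_force': 0.0, 'grip_width': 1.000996697039166}
scene {'fx': 410.17951468438036, 'fy': 410.17951468438036, 'cx': 279.1474667453063, 'cy': 210.30961924809057, 'rvec': array([ 1.24061052,  2.31404531, -0.96428265]), 'tvec': array([ 0.40411351, -0.32677331,  1.40018165])}
scene touchstone 0.93 [231. 145.] 663 [ 0.476 -0.343  0.028]
scene touchstone 0.92 [286. 179.] 827 [ 0.51  -0.131  0.028]
scene stone_rest 0.71 [390. 229.] 1700 [0.515 0.195 0.012]
scene stone_rest 0.56 [382. 299.] 2607 [0.713 0.265 0.013]
scene needle_1 0.42 [297. 234.] 118 [0.636 0.003 0.002]
scene acid_bottle 0.71 [243. 254.] 594 [ 0.8   -0.043  0.05 ]
scene acid_bottle 0.37 [300. 233.] 122 [0.635 0.003 0.002]
top {'fx': 438.0386148650054, 'fy': 438.0386148650054, 'cx': 281.6868614743062, 'cy': 214.34702562843177, 'rvec': array([ 2.19547974, -2.14069845,  0.13504572]), 'tvec': array([-0.06815448,  0.6226466 ,  0.84341179])}
top touchstone 0.69 [428. 298.] 1657 [ 0.468 -0.35   0.029]
top stone_rest 0.57 [132. 174.] 3248 [0.704 0.259 0.012]
top stone_rest 0.56 [160. 269.] 3422 [0.507 0.189 0.011]
top needle_1 0.72 [252. 207.] 128 [0.638 0.001 0.002]
top needle_1 0.69 [267. 210.] 160 [ 0.636 -0.016  0.002]
```

Run:
```python
import cv2
a=cv2.imread("pics/top0.png")
cv2.imwrite("pics/topbig.png",cv2.resize(a,(800,600),interpolation=cv2.INTER_CUBIC))
```

```text
(no output)
```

View pics/topbig.png

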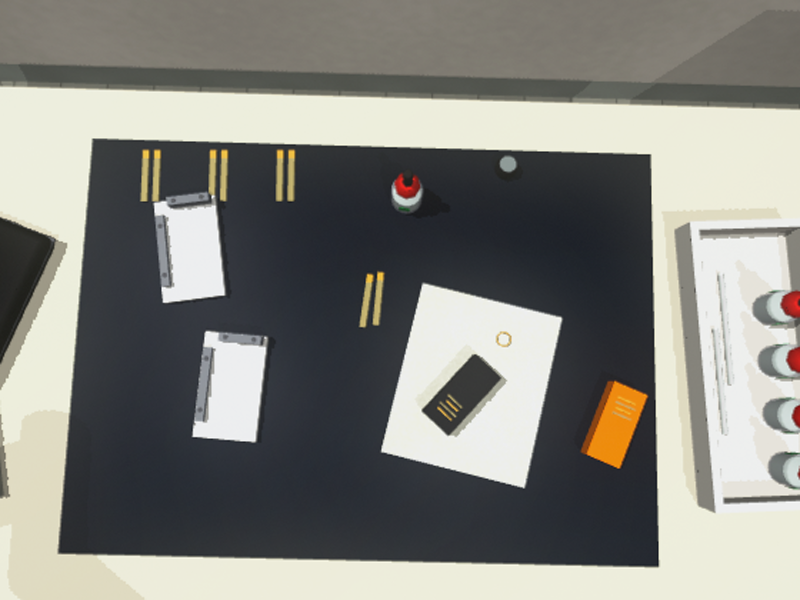

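View pics/scene0.png

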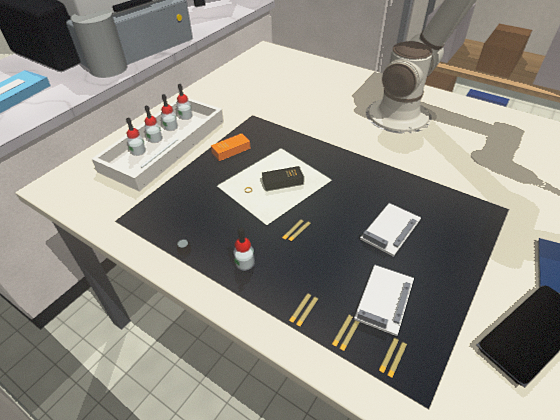

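The top view (800x600 pixels) shows two look-alike pairs:
- **Rests:** they are at (230,386), world about (0.51, 0.19), and (190,248), world about (0.70, 0.26). The one at (230,386) is nearest the base, so it is the one meant.
- **Stones:** the black one at (463,394) on the paper is the touchstone. The orange one at (615,423) is the look-alike.

The ring is at (503,339), off the stone's far end. I'll confirm both choices in one crop and measure them.

```bash
cat > h.py <<'E'
from workcell import r, eyes, ticket, finder
import cv2, numpy as np
def cloud(c):
    p,d=eyes.camera(c); m=eyes.camera_model(c)
    R=cv2.Rodrigues(np.array(m["rvec"],float))[0];t=np.array(m["tvec"]).ravel()
    v,u=np.mgrid[:420,:560]
    W=(np.dstack([(u-m["cx"])/m["fx"]*d,(v-m["cy"])/m["fy"]*d,d])-t)@R
    W[d==0]=np.nan
    return p,W
def rect(W,xy,rad,z0,z1,mask=None):
    g=(np.hypot(W[...,0]-xy[0],W[...,1]-xy[1])<rad)&(W[...,2]>z0)&(W[...,2]<z1)
    if mask is not None: g&=mask
    n,l,st,_=cv2.connectedComponentsWithStats(g.astype(np.uint8))
    k=1+np.argmax(st[1:,4]); P=W[l==k]
    (cx,cy),(w,h),a=cv2.minAreaRect((P[:,:2]*1000).astype(np.float32))
    if w<h: w,h,a=h,w,a+90
    return np.round([cx,cy,w,h,a,np.median(P[:,2])*1000,len(P)],1)
E
python3 - <<'E'
from h import *
for c in("top","scene"):
    p,W=cloud(c)
    print(c,"stone",rect(W,(.505,-.131),.1,.022,.036))
    print(c,"rest",rect(W,(.507,.189),.12,.007,.05), "boardtop",rect(W,(.507,.189),.12,.007,.0155))
    print(c,"stop",rect(W,(.507,.189),.12,.024,.036), "fence",rect(W,(.507,.189),.12,.0163,.022))
    if c=="top":
        cv2.imwrite("pics/crop.png",cv2.resize(p[190:345,110:360,::-1],(800,496),interpolation=cv2.INTER_CUBIC))
        for o in finder.mark_of("top","gold_ring")[:2]:
            u,v=np.int32(o["centre"]); print("ring",o["conf"],u,v,W[v,u])
E
```

```text
top stone [ 503.5 -137.5  110.1   50.4  138.3   29.4 1397. ]
top rest [ 507.   190.   149.9   90.7  176.5   11.4 3298. ] boardtop [ 506.9  189.8  150.    90.2  176.7   11.1 2759. ]
top stop [574.3 176.2  60.5  12.1  86.6  29.1 184. ] fence [509.8 226.  103.   13.2 176.3  18.3 283. ]
ring 0.66 265 209 [ 0.63799861 -0.01772733  0.00462811]
ring 0.37 354 239 [ 0.58046283 -0.20413046  0.00145417]
scene stone [ 503.7 -135.   110.2   53.6  138.5   29.8  541. ]
scene rest [ 507.4  192.2  153.2   90.7  176.5   12.3 1671. ] boardtop [ 507.4  192.2  153.2   90.7  176.5   11.8 1296. ]
scene stop [574.9 177.9  59.8  14.8  87.4  29.4 139. ] fence [509.7 227.9 104.9  12.7 176.1  18.6 165. ]
```

View pics/crop.png

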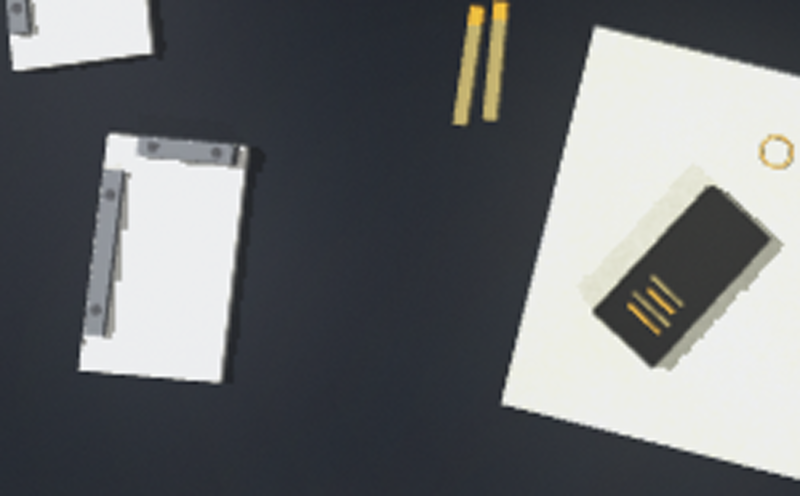

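In the crop, the nearest rest is at (165,258), with its fence on the left and its stop at the top. The black stone is at (685,275), with its streaks at the lower left and the ring off its other end at (777,152). I'll grip the streaked half and put the ring end against the stop, which is a 38° turn. First, move towards the stone.

Call:
step_arm --rows "0 0 0.94 0.5 0.63 0 1;0 0 0.94 0.5 0.63 0 1;0 0 0.94 0.5 0.63 0 1;0 0 0.94 0.5 0.63 0 1;0 0 0.94 0.5 0.63 0 1;0 0 0.94 0.5 0.63 0 1;0 0 0.94 0.5 0.63 0 1;0 0 0.94 0.5 0.63 0 1;0 0 0.94 0.5 0.63 0 1;0 0 0.94 0.5 0.63 0 1"

```text
time_s: 1.75
position: [0.316, 0.2421, 0.2318]
eef_rot: [-3.14, 0.0, -0.731]
ft_force: [0.3, 0.6, 0.1]
grip_width: 1.004
grasp_force: 0.0
```

```bash
cat > d.py <<'E'
import sys,numpy as np
# from x y z yaw(deg) -> to x y z yaw : fractions rz dx dy dz
a=list(map(float,sys.argv[1:])); f,t=a[:4],a[4:]
c,s=np.cos(np.radians(f[3])),np.sin(np.radians(f[3]))
dx,dy,dz=np.subtract(t[:3],f[:3])
print("rz %.4f dx %.4f dy %.4f dz %.4f"%(-(t[3]-f[3])/30,(c*dx+s*dy)/.5,(s*dx-c*dy)/.5,-dz/.5))
E
python3 - <<'E'
from workcell import r
s=r.sense();print(s["position"],np.degrees(s["eef_rot"])) if 0 else print(s["position"],s["eef_rot"]*57.2958,s["time_s"])
E
```

```text
[0.31598118 0.24214831 0.23176145] [-1.79918453e+02  1.44830200e-02 -4.18632031e+01] 1.75
```

```bash
python3 d.py .3155 .2425 .231 -41.8 .4857 -.1205 .09 -41.6
```

```text
rz -0.0067 dx 0.7377 dy 0.3143 dz 0.2820
```

Call:
step_arm --rows "0 0 0 0.738 0.314 0.1 1;0 0 0 0.738 0.314 0.1 1;0 0 0 0.738 0.314 0.1 1;0 0 0 0.738 0.314 0.1 1;0 0 0 0.738 0.314 0.1 1;0 0 0 0.738 0.314 0.1 1;0 0 0 0.738 0.314 0.1 1;0 0 0 0.738 0.314 0.282 1;0 0 0 0.738 0.314 0.282 1;0 0 0 0.738 0.314 0.282 1"

```text
time_s: 2.75
position: [0.4848, -0.1202, 0.0854]
eef_rot: [3.135, 0.007, -0.73]
ft_force: [-0.4, 0.6, 0.7]
grip_width: 1.004
grasp_force: 0.0
```

Call:
step_arm --rows "0 0 0 0 0 0 1;0 0 0 0 0 0 1"

```text
time_s: 2.95
position: [0.4879, -0.1186, 0.0916]
eef_rot: [-3.14, -0.002, -0.726]
ft_force: [0.2, 1.2, 0.1]
grip_width: 1.002
grasp_force: 0.0
```

Run:
```python
from h import *
p,W=cloud("scene")
s=r.sense();print(s["position"],s["eef_rot"]*57.2958,s["time_s"])
cv2.imwrite("pics/s1.png",cv2.resize(p[60:240,180:400,::-1],(733,600),interpolation=cv2.INTER_CUBIC))
```

```text
[ 0.48804328 -0.11846069  0.09221412] [-1.79858843e+02 -1.65135717e-01 -4.15706729e+01] 3.0
```

View pics/s1.png

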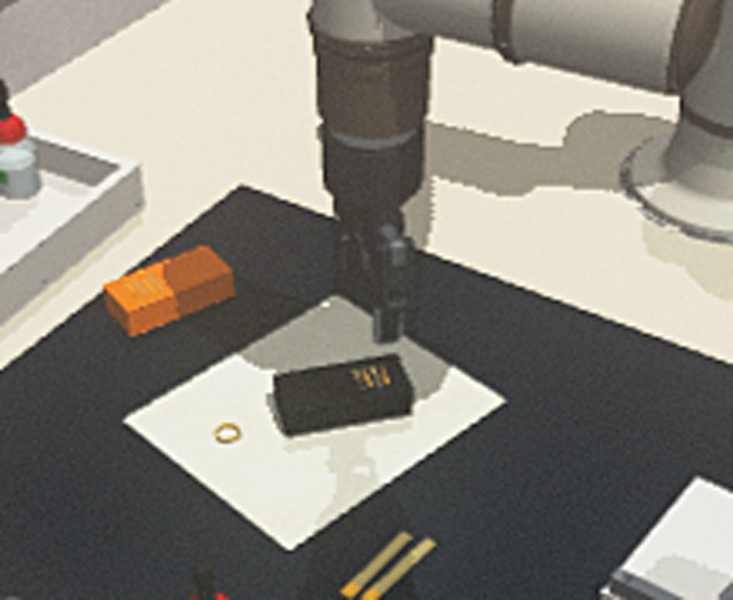

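The hand is above the streaked end of the stone, around crop (380,370), and the ring at (228,432) is clear. Next is the descent.

```bash
python3 d.py .488 -.1185 .092 -41.6 .4857 -.1205 .009 -41.6
```

```text
rz -0.0000 dx -0.0008 dy 0.0060 dz 0.1660
```

Call:
step_arm --rows "0 0 0 0 0.006 0.05 1;0 0 0 0 0.006 0.1 1;0 0 0 0 0.006 0.13 1;0 0 0 0 0.006 0.15 1;0 0 0 0 0.006 0.166 1;0 0 0 0 0.006 0.166 1;0 0 0 0 0.006 0.166 1"

```text
time_s: 3.7
position: [0.4852, -0.1217, 0.0081]
eef_rot: [-3.14, -0.001, -0.727]
ft_force: [-0.7, 0.4, 0.4]
grip_width: 1.001
grasp_force: 0.0
```

Call:
step_arm --rows "0 0 0 0 0 0 0.5;0 0 0 0 0 0 0.3;0 0 0 0 0 0 0.2;0 0 0 0 0 0 0.1;0 0 0 0 0 0 0;0 0 0 0 0 0 -0.5;0 0 0 0 0 0 -1;0 0 0 0 0 0 -1;0 0 0 0 0 0 -1;0 0 0 0 0 0 -1" --squeeze 60

```text
time_s: 4.7
position: [0.4853, -0.1219, 0.0081]
eef_rot: [-3.14, -0.001, -0.727]
ft_force: [-0.8, 1.7, 6.1]
grip_width: 0.57
grasp_force: 63.4
```

Call:
step_arm --rows "0 0 0 0 0 -0.02 -1;0 0 0 0 0 -0.06 -1;0 0 0 0 0 -0.1 -1;0 0 0 0 0 -0.14 -1;0 0 0 0 0 -0.16 -1;0 0 0 0 0 -0.16 -1;0 0 0 0 0 -0.16 -1"

```text
time_s: 5.4
position: [0.4834, -0.1219, 0.0864]
eef_rot: [3.14, 0.002, -0.729]
ft_force: [0.0, -0.4, -4.0]
grip_width: 0.571
grasp_force: 63.3
```

Run:
```python
from h import *
s=r.sense();print(s["position"],s["eef_rot"]*57.2958,s["ft_force"],s["ft_torque"],s["grip_width"])
p,W=cloud("scene")
cv2.imwrite("pics/s2.png",cv2.resize(p[60:240,180:400,::-1],(733,600),interpolation=cv2.INTER_CUBIC))
for c,Wc in(("scene",W),("top",cloud("top")[1])):
    g=(abs(Wc[...,0]-.5225)<.03)&(abs(Wc[...,1]+.155)<.03)&(Wc[...,2]>.085)&(Wc[...,2]<.13); P=Wc[g]
    if len(P)>20:
        A=np.c_[P[:,:2]-[.5036,-.1364],np.ones(len(P))]; k=np.linalg.lstsq(A,P[:,2],rcond=None)[0]; print(c,len(P),np.median(P,0),k)
```

```text
[ 0.48335973 -0.12190037  0.08642305] [ 1.79936168e+02  1.09879377e-01 -4.17562047e+01] [ 1.29897567e-03 -3.91106169e-01 -3.95166422e+00] [ 0.04436459  0.11401149 -0.01801639] 0.5708856006110464
scene 343 [ 0.52897249 -0.14695332  0.10716564] [-0.18800963 -0.1073055   0.10716628]
top 292 [ 0.53651527 -0.1564879   0.10675982] [-0.03146541 -0.07640839  0.10582328]
```

View pics/s2.png

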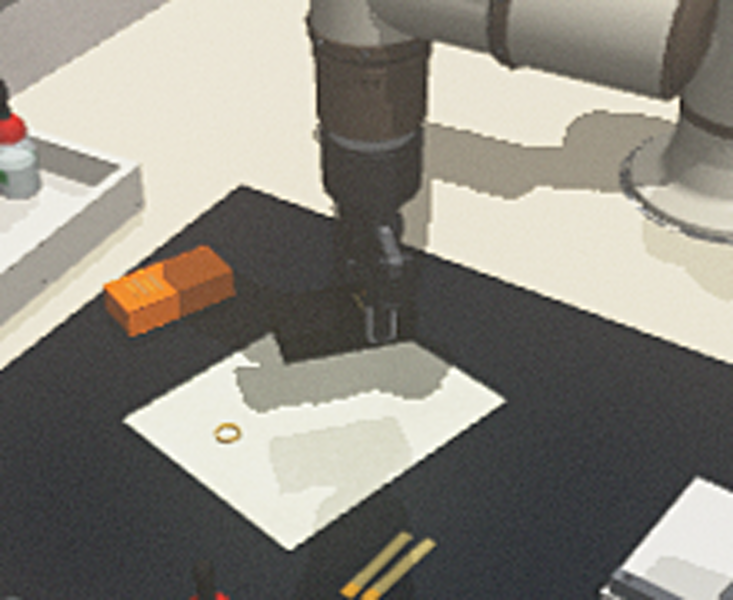

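The stone is held, dark under the fingers at crop (340,320), and it looks level. The paper holds only the ring and the shadows. Carry it to the rest.

Call:
step_arm --rows "0 0 -0.05 -0.015 -0.017 0 -1;0 0 -0.15 -0.045 -0.05 0 -1;0 0 -0.25 -0.08 -0.09 0 -1;0 0 -0.35 -0.12 -0.135 0 -1;0 0 -0.45 -0.16 -0.18 0 -1;0 0 -0.55 -0.195 -0.22 0 -1;0 0 -0.65 -0.225 -0.25 0 -1;0 0 -0.75 -0.25 -0.28 0 -1;0 0 -0.8 -0.26 -0.293 0 -1;0 0 -0.83 -0.266 -0.299 0 -1" --squeeze 70

```text
time_s: 6.5
position: [0.4844, 0.079, 0.0868]
eef_rot: [3.141, 0.001, -0.291]
ft_force: [0.8, -0.0, -4.9]
grip_width: 0.566
grasp_force: 76.5
```

Call:
step_arm --rows "0 0 0 0 0 0 -1;0 0 0 0 0 0 -1"

```text
time_s: 6.7
position: [0.4843, 0.0776, 0.0871]
eef_rot: [3.141, 0.001, -0.294]
ft_force: [0.0, 0.3, -4.5]
grip_width: 0.569
grasp_force: 76.5
```

Run:
```python
from workcell import r
import subprocess
s=r.sense();p=s["position"];y=s["eef_rot"][2]*57.2958;print(p,s["eef_rot"]*57.2958,s["grip_width"])
print(subprocess.getoutput(f"python3 d.py {p[0]} {p[1]} {p[2]} {y} .4802 .1874 .060 -3.5"))
```

```text
[0.48427703 0.07757326 0.08705145] [ 1.79961014e+02  4.26274426e-02 -1.68601086e+01] 0.5694947488409892
rz -0.4453 dx -0.0715 dy -0.2078 dz 0.0541
```

Call:
step_arm --rows "0 0 -0.08 -0.01 -0.03 0 -1;0 0 -0.18 -0.025 -0.075 0 -1;0 0 -0.28 -0.045 -0.13 0 -1;0 0 -0.38 -0.06 -0.175 0 -1;0 0 -0.43 -0.068 -0.2 0.02 -1;0 0 -0.445 -0.0715 -0.208 0.04 -1;0 0 -0.445 -0.0715 -0.208 0.054 -1;0 0 -0.445 -0.0715 -0.208 0.054 -1;0 0 -0.445 -0.0715 -0.208 0.054 -1"

```text
time_s: 7.6
position: [0.4803, 0.1869, 0.0598]
eef_rot: [3.14, 0.001, -0.062]
ft_force: [-0.5, 0.3, -4.7]
grip_width: 0.57
grasp_force: 76.4
```

Run:
```python
from h import *
s=r.sense();print(s["position"],s["eef_rot"]*57.2958,s["ft_force"],s["ft_torque"])
p,W=cloud("scene")
a=cv2.resize(p[180:270,330:450,::-1],(533,400),interpolation=cv2.INTER_CUBIC)
q,V=cloud("top")
b=cv2.resize(q[210:330,100:200,::-1],(267,320),interpolation=cv2.INTER_CUBIC)
b=cv2.copyMakeBorder(b,0,80,0,0,cv2.BORDER_CONSTANT)
cv2.imwrite("pics/s3.png",np.hstack([a,b]))
```

```text
[0.48029259 0.18685565 0.05979599] [ 1.79929955e+02  6.38198971e-02 -3.54063709e+00] [-0.487743    0.27884397 -4.67257496] [-0.03203104  0.06033631 -0.04374765]
```

View pics/s3.png

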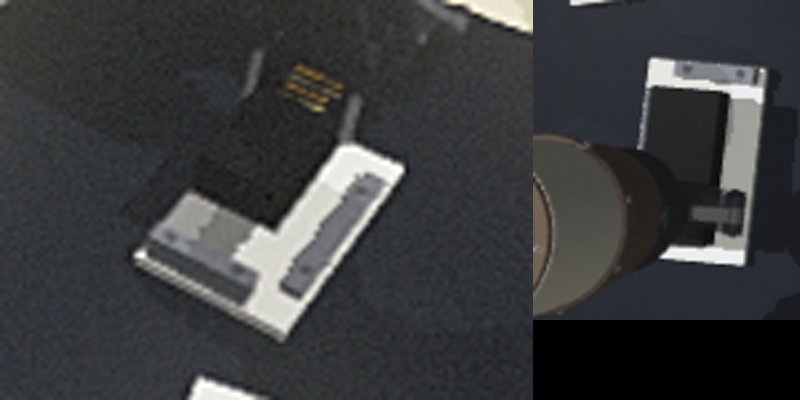

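The stone hangs over the rest, parallel to the fence and clear of the fence and stop by about a centimetre. In the scene crop the stone is at (265,160) and the stop at (200,260). Lower gently.

Call:
step_arm --rows "0 0 0 0 0 0.02 -1;0 0 0 0 0 0.04 -1;0 0 0 0 0 0.055 -1;0 0 0 0 0 0.064 -1;0 0 0 0 0 0.07 -1;0 0 0 0 0 0.072 -1;0 0 0 0 0 0.072 -1;0 0 0 0 0 0.072 -1"

```text
time_s: 8.5
position: [0.4807, 0.1882, 0.0246]
eef_rot: [-3.141, -0.001, -0.06]
ft_force: [-0.3, -0.2, -4.2]
grip_width: 0.566
grasp_force: 76.6
```

Call:
step_arm --rows "0 0 0 0 0 0.002 -1;0 0 0 0 0 0.004 -1;0 0 0 0 0 0.004 -1"

```text
time_s: 8.8
position: [0.4804, 0.188, 0.0223]
eef_rot: [3.142, 0.0, -0.06]
ft_force: [0.8, 0.7, -5.0]
grip_width: 0.568
grasp_force: 76.6
```

Call:
step_arm --rows "0 0 0 0 0 0.002 -1;0 0 0 0 0 0.002 -1"

```text
time_s: 9.0
position: [0.4805, 0.188, 0.0212]
eef_rot: [3.141, 0.0, -0.06]
ft_force: [-0.1, -0.5, -5.4]
grip_width: 0.567
grasp_force: 76.6
```

Call:
step_arm --rows "0 0 0 0 0 0.002 -1;0 0 0 0 0 0.002 -1"

```text
time_s: 9.2
position: [0.4807, 0.1881, 0.0204]
eef_rot: [-3.141, -0.0, -0.06]
ft_force: [0.2, 0.0, -3.8]
grip_width: 0.568
grasp_force: 76.8
```

Call:
step_arm --rows "0 0 0 0 0 0.001 -1;0 0 0 0 0 0.002 -1;0 0 0 0 0 0.002 -1"

```text
time_s: 9.5
position: [0.481, 0.1883, 0.0202]
eef_rot: [-3.141, -0.001, -0.06]
ft_force: [-1.9, -0.9, 5.1]
grip_width: 0.567
grasp_force: 77.6
```

Run:
```python
from workcell import r
s=r.sense();print(s["position"],s["eef_rot"]*57.2958,s["ft_force"],s["ft_torque"])
```

```text
[0.48104685 0.18828375 0.02017628] [-1.79959769e+02 -7.36722242e-02 -3.43186185e+00] [-1.89554863 -0.90214354  5.05207624] [-0.15098379  0.46754032  0.04546603]
```

Contact shows on the board at z = 20.2 mm. I'll release briefly and regrip so the stone lies flat.

Call:
step_arm --rows "0 0 0 0 0 -0.002 0.3;0 0 0 0 0 -0.002 0.4;0 0 0 0 0 -0.002 0.4;0 0 0 0 0 -0.002 0.2;0 0 0 0 0 -0.002 0;0 0 0 0 0 -0.002 -0.5;0 0 0 0 0 -0.002 -1;0 0 0 0 0 -0.002 -1;0 0 0 0 0 -0.002 -1" --squeeze 60

```text
time_s: 10.4
position: [0.4808, 0.1883, 0.0206]
eef_rot: [-3.141, -0.001, -0.06]
ft_force: [-1.1, 0.2, 3.3]
grip_width: 0.566
grasp_force: 64.0
```

Run:
```python
from workcell import r
s=r.sense();print(s["position"],s["eef_rot"]*57.2958,s["ft_force"],s["ft_torque"],s["grip_width"])
```

```text
[0.48077257 0.18825351 0.0205607 ] [-1.79977935e+02 -3.38294197e-02 -3.44152458e+00] [-1.11122722  0.23636226  3.34301432] [0.04076473 0.14063945 0.0262686 ] 0.5662215172532489
```

Call:
step_arm --rows "0 0 0 0 -0.004 0 -1;0 0 0 0 -0.008 0 -1;0 0 0 0 -0.011 0 -1;0 0 0 0 -0.013 0 -1;0 0 0 0 -0.013 0 -1"

```text
time_s: 10.9
position: [0.4809, 0.1943, 0.0205]
eef_rot: [3.141, 0.0, -0.061]
ft_force: [-0.4, -1.4, 5.8]
grip_width: 0.567
grasp_force: 64.2
```

Call:
step_arm --rows "0 0 0 0 -0.002 0 -1;0 0 0 0 -0.003 0 -1;0 0 0 0 -0.003 0 -1"

```text
time_s: 11.2
position: [0.481, 0.1957, 0.0205]
eef_rot: [3.141, 0.0, -0.061]
ft_force: [-0.2, -2.8, 5.0]
grip_width: 0.574
grasp_force: 64.2
```

Call:
step_arm --rows "0 0 0 0 -0.001 0 -1;0 0 0 0 -0.002 0 -1;0 0 0 0 -0.002 0 -1"

```text
time_s: 11.5
position: [0.4811, 0.1967, 0.0206]
eef_rot: [3.141, 0.0, -0.061]
ft_force: [0.2, -1.9, 5.6]
grip_width: 0.568
grasp_force: 64.2
```

Call:
step_arm --rows "0 0 0 0 -0.001 0 -1;0 0 0 0 -0.002 0 -1;0 0 0 0 -0.002 0 -1"

```text
time_s: 11.8
position: [0.481, 0.1972, 0.0205]
eef_rot: [3.14, 0.001, -0.061]
ft_force: [0.9, -4.0, 5.5]
grip_width: 0.571
grasp_force: 64.3
```

Call:
step_arm --rows "0 0 0 0 -0.001 0 -1;0 0 0 0 -0.002 0 -1;0 0 0 0 -0.002 0 -1"

```text
time_s: 12.1
position: [0.481, 0.1974, 0.0206]
eef_rot: [3.14, 0.001, -0.063]
ft_force: [1.4, -6.8, 7.7]
grip_width: 0.57
grasp_force: 64.4
```

Call:
step_arm --rows "0 0 0 0 -0.002 0 -1;0 0 0 0 -0.003 0 -1;0 0 0 0 -0.003 0 -1"

```text
time_s: 12.4
position: [0.4808, 0.1977, 0.0206]
eef_rot: [3.138, 0.002, -0.064]
ft_force: [2.3, -10.2, 8.5]
grip_width: 0.569
grasp_force: 64.6
```

Run:
```python
from workcell import r
s=r.sense();print(s["position"],s["eef_rot"]*57.2958,s["ft_force"],s["ft_torque"],s["grip_width"])
```

```text
[0.48076978 0.19771425 0.02059173] [ 1.79787765e+02  1.29455137e-01 -3.67760597e+00] [  2.25150356 -10.24069141   8.51438273] [-2.72920111 -0.89033941 -0.62259084] 0.5692409963667777
```

The contact moment puts the fence force near the stop end, so the stone needs a little more clockwise yaw. I'll trim that and then push along the fence.

Call:
step_arm --rows "0 0 0.007 0 0 0 -1;0 0 0.015 0 0 0 -1;0 0 0.015 0 0 0 -1"

```text
time_s: 12.7
position: [0.4807, 0.1978, 0.0206]
eef_rot: [3.137, 0.002, -0.069]
ft_force: [2.5, -10.3, 8.0]
grip_width: 0.573
grasp_force: 64.5
```

Run:
```python
from workcell import r
s=r.sense();print(s["position"],s["eef_rot"]*57.2958,s["ft_force"],s["ft_torque"],s["grip_width"])
```

```text
[0.48070372 0.19779036 0.02058243] [ 1.79761766e+02  1.25587059e-01 -3.95706160e+00] [  2.4953249  -10.28253567   7.95130005] [-2.6110635  -0.72307491 -0.05093023] 0.5729192381323653
```

Call:
step_arm --rows "0 0 0 0.004 0 0 -1;0 0 0 0.008 0 0 -1;0 0 0 0.012 0 0 -1;0 0 0 0.014 0 0 -1;0 0 0 0.014 0 0 -1"

```text
time_s: 13.2
position: [0.486, 0.1974, 0.0206]
eef_rot: [3.137, 0.005, -0.069]
ft_force: [-5.9, -6.4, 11.5]
grip_width: 0.573
grasp_force: 65.2
```

Call:
step_arm --rows "0 0 0 0.002 0 0 -1;0 0 0 0.004 0 0 -1;0 0 0 0.004 0 0 -1"

```text
time_s: 13.5
position: [0.4879, 0.1973, 0.0206]
eef_rot: [3.137, 0.005, -0.069]
ft_force: [-5.6, -5.3, 12.5]
grip_width: 0.568
grasp_force: 65.2
```

Call:
step_arm --rows "0 0 0 0.002 0 0 -1;0 0 0 0.004 0 0 -1;0 0 0 0.004 0 0 -1"

```text
time_s: 13.8
position: [0.4898, 0.1972, 0.0206]
eef_rot: [3.137, 0.005, -0.069]
ft_force: [-5.8, -6.0, 12.1]
grip_width: 0.571
grasp_force: 65.2
```

Call:
step_arm --rows "0 0 0 0.002 0 0 -1;0 0 0 0.004 -0.001 0 -1;0 0 0 0.004 -0.002 0 -1"

```text
time_s: 14.1
position: [0.4904, 0.1972, 0.0206]
eef_rot: [3.134, 0.008, -0.069]
ft_force: [-9.0, -8.2, 17.4]
grip_width: 0.573
grasp_force: 65.6
```

Call:
step_arm --rows "0 0 0 0.002 0 0 -1;0 0 0 0.004 -0.001 0 -1;0 0 0 0.004 -0.002 0 -1"

```text
time_s: 14.4
position: [0.4903, 0.1971, 0.0206]
eef_rot: [3.132, 0.012, -0.07]
ft_force: [-14.8, -8.4, 21.4]
grip_width: 0.575
grasp_force: 66.2
```

Both contacts are made. Compliance has tilted the tool by about 0.6°, so I'll bring it back upright and firm up the fence push.

Call:
step_arm --rows "0.009 0.012 0 0 -0.002 0 -1;0.018 0.023 0 0 -0.004 0 -1;0.018 0.023 0 0 -0.004 0 -1;0.018 0.023 0 0 -0.004 0 -1"

```text
time_s: 14.8
position: [0.4904, 0.1972, 0.0205]
eef_rot: [3.139, 0.001, -0.07]
ft_force: [-12.2, -12.4, 22.3]
grip_width: 0.574
grasp_force: 66.2
```

Run:
```python
from workcell import r
s=r.sense();print(s["position"],s["eef_rot"]*57.2958,s["ft_force"],s["ft_torque"],s["grip_width"])
```

```text
[0.49043839 0.19719377 0.02052248] [ 1.79829597e+02  4.66819720e-02 -3.98560577e+00] [-12.16719849 -12.36915451  22.28128291] [-3.30780813  3.11759675  0.20855354] 0.5735214920003303
```

Call:
step_arm --rows "0.003 0.005 0 0.002 -0.002 -0.001 -1;0.008 0.012 0 0.004 -0.004 -0.002 -1;0.008 0.012 0 0.004 -0.004 -0.002 -1;0.008 0.012 0 0.004 -0.004 -0.002 -1" --squeeze 80

```text
time_s: 15.2
position: [0.4905, 0.1972, 0.0206]
eef_rot: [3.139, -0.001, -0.07]
ft_force: [-13.1, -14.5, 21.2]
grip_width: 0.566
grasp_force: 79.1
```

Run:
```python
from h import *
s=r.sense();print(s["position"],s["eef_rot"]*57.2958,s["ft_force"],s["ft_torque"],s["grip_width"])
p,W=cloud("scene")
a=cv2.resize(p[180:270,330:450,::-1],(533,400),interpolation=cv2.INTER_CUBIC)
q,V=cloud("top")
b=cv2.resize(q[210:330,100:200,::-1],(267,320),interpolation=cv2.INTER_CUBIC)
b=cv2.copyMakeBorder(b,0,80,0,0,cv2.BORDER_CONSTANT)
cv2.imwrite("pics/s4.png",np.hstack([a,b]))
# stone top plane, free half, rest frame
yaw=np.radians(-3.8); R=np.array([[np.cos(yaw),np.sin(yaw)],[-np.sin(yaw),np.cos(yaw)]])
for c,U in(("scene",W),("top",V)):
    L=(U[...,:2]-[.507,.1908])@R.T*1000; z=U[...,2]*1000
    g=(L[...,0]>12)&(L[...,0]<57)&(L[...,1]>-15)&(L[...,1]<25)&(z>36)&(z<48)
    A=np.c_[L[g],np.ones(g.sum())]; print(c,g.sum(),np.median(z[g]),np.linalg.lstsq(A,z[g],rcond=None)[0])
```

```text
[0.49045246 0.19718842 0.02058451] [ 1.79839705e+02 -4.57080320e-02 -4.01872429e+00] [-13.05880657 -14.46463858  21.16929719] [-3.97553696  3.75884656  0.21421553] 0.5661697855083943
scene 239 41.639044847028444 [-9.88158766e-03 -1.73619914e-03  4.20460056e+01]
top 464 41.028982365123 [ 4.52585290e-03 -3.94429869e-03  4.09677607e+01]
```

View pics/s4.png

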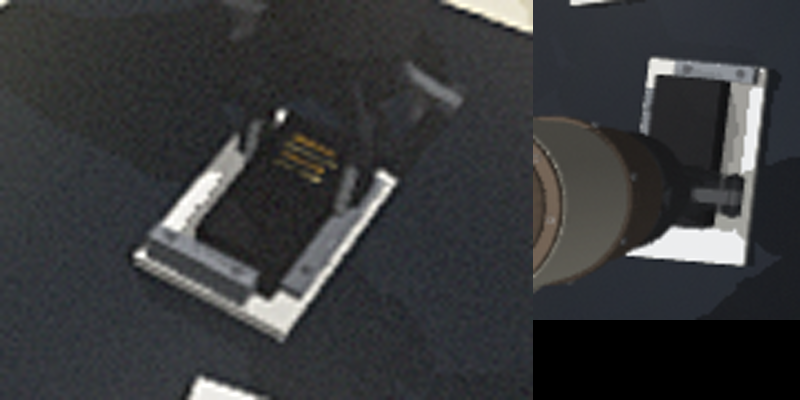

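The stone sits in the corner, streaked side up: in the scene crop it touches the stop at (205,265) and the fence at (330,240). Its top is level at about 41–42 mm, against 42 mm expected. The fingers are on the half away from the stop. I'll press a little more firmly and ease the down force.

Call:
step_arm --rows "0.003 0.003 0 0.003 -0.002 -0.001 -1;0.006 0.008 0 0.006 -0.004 -0.003 -1;0.006 0.008 0 0.006 -0.004 -0.003 -1;0.006 0.008 0 0.006 -0.004 -0.003 -1;0.006 0.008 0 0.006 -0.004 -0.003 -1"

```text
time_s: 15.8
position: [0.4905, 0.1972, 0.0207]
eef_rot: [3.138, 0.001, -0.071]
ft_force: [-17.8, -14.4, 19.1]
grip_width: 0.567
grasp_force: 80.0
```

Run:
```python
from workcell import r
s=r.sense();print(s["position"],s["eef_rot"]*57.2958,s["ft_force"],s["ft_torque"],s["grip_width"],s["joint_pos"])
```

```text
[0.49048733 0.19719465 0.02065175] [ 1.79779290e+02  6.92970867e-02 -4.06513874e+00] [-17.81745329 -14.44778875  19.08526448] [-3.98661629  4.95589027  0.40487319] 0.5673821396521832 [ 0.69050251  0.47869362 -0.47484718  0.00336029 -0.62079227  0.80660935]
```

The moment now shows the fence force a little towards the heel. I'll trim yaw back 0.2°.

Call:
step_arm --rows "0.003 0 -0.003 0 -0.002 0 -1;0.006 0 -0.007 0 -0.003 0 -1;0.006 0 -0.007 0 -0.003 0 -1;0.006 0 -0.007 0 -0.003 0 -1;0.006 0 -0.007 0 -0.003 0 -1"

```text
time_s: 16.3
position: [0.4904, 0.1973, 0.0206]
eef_rot: [3.139, 0.002, -0.069]
ft_force: [-14.9, -19.1, 20.5]
grip_width: 0.571
grasp_force: 80.0
```

Run:
```python
from workcell import r
s=r.sense();print(s["position"],s["eef_rot"]*57.2958,s["ft_force"],s["ft_torque"],s["grip_width"])
```

```text
[0.49044797 0.19729452 0.02061113] [ 1.79849385e+02  1.31087364e-01 -3.95846191e+00] [-14.92044693 -19.07003492  20.45829493] [-5.43686275e+00  4.31810450e+00 -3.74000634e-03] 0.5712574304708142
```

The moment about the vertical is now zero, and the stone presses the stop with 15 N and the fence with 19 N. Handing in.

```bash
python3 -c "
from workcell import ticket
print(ticket.job_done())"
```

```text
the job is handed in; nothing more can be done
None
```

I handed the job in at about 16 s: the touchstone sits flat and streaked face up in the nearest rest, held against the stop with about 15 N and the fence with about 19 N by the half away from the stop; the ring, needles and bottle were never approached.

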